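# Change the hall bulb over to the battery

## Task

The mains is off again: change the hall bulb over to the battery with the lever in the H-shaped gate of the grey changeover box. The lever has been left somewhere in the left-hand slots; push it with the fingertips to the crossway, across to the right, then forward (away from you) fully home in the third slot, the far right-hand one, without letting it go down into the near right-hand slot. Push gently, do not grip or force the lever, and leave the shoe-care things where they lie.

Things in the scene. Friction and masses are not known exactly. Their poses are not given: they have to be found in the camera images.
- changeover: grey steel changeover box fixed to the shelf, 150 mm along its x, 130 along its y, 88 high, with a bright steel top plate with the H gate. Origin: centre of its underside, at shelf height. Its x points forward, away from the robot (turned by up to 0.4 rad), y left, z up
- gate (a point): centre of the H gate, on top of the box (axes as the box's). Two slots along x, 15 mm wide, centre lines 16 mm left and right, ends at x -32 and +32 mm, joined by a crossway along y, 18 mm wide, at x -9 to +9, corners rounded; plate 5 mm thick. Slots count like gears: first far left, second near left, third far right, fourth near right
- knob (a point): centre of the lever's black ball knob, 38 mm in diameter, on a steel stem 10 mm thick through the gate. The lever pivots both ways 22 mm above the box's origin; the knob is 140 mm from the pivot, in the box's frame at (140 sin f, -140 sin a cos f, 22 + 140 cos a cos f) mm, a = lever_across, f = lever_fore. It stays where left; about 1.5 N at the knob moves it
- lever_across (a joint): sideways lean of the lever, rad: negative left, positive right (box -y); about -0.25 in the left-hand slots, +0.25 in the right-hand ones, with up to 0.04 of play either way
- lever_fore (a joint): fore-and-aft lean of the lever, rad: 0 in the middle of the crossway, positive forward (box +x), negative towards the robot; slot ends at +0.36 and -0.36. The lever can cross from side to side only while this is within about 0.06 of 0
- tin: closed round black tin, 84 mm across, 25 mm high, loose, to the right of the box; origin: centre of its underside. Leave alone
- dauber: red plastic dauber (small polish brush) with a round head, 115 mm long, 24 mm high, loose, on the near side of the box; origin: middle of its underside, long along its x. Leave alone
- shoehorn: stainless shoehorn, 205 mm long, 42 mm wide, under 12 mm high, lying loose on the far side of the box; long along its x, origin on its underside 75 mm from the tip of the blade. Leave alone
- shoe_tree: cedar shoe tree, toe block and heel joined by a steel rod, 245 mm long along its x, 62 mm wide, 50 mm high, loose, to the left of the box; origin on its underside below the rod. Leave alone
There are look-alikes about, which are no part of the job. Several things have the shape of the changeover; the one meant has the colours described above.

How it is judged:
By the outcome, as a careful person would: the job done as asked, in the order asked, and still so for the second after the job is handed in, with the robot touching nothing.
It also fails if it takes over 54 s, if anything falls off the work surface, if the arm or the gripper's body presses on something with over 40 N, if the wrist force passes 120 N, or if a joint passes its speed limit or range.

## Robot

A 6-joint arm with a two-finger parallel gripper is mounted at the origin on the work surface. World frame = base frame: x ahead of the robot, y to its left, z up, the work surface at z = 0. Lengths are in m, angles in rad, forces in N, time in s.
With the tool pointing down it reaches from about 0.25 to 0.725 m from the base axis. Payload 9.7 kg.
Tool frame: the origin (TCP) lies at the very end of the fingers, on their centre line; the grasp point (between the pads) lies 19 mm behind it; z points along the fingers, y is the direction in which the jaws open and shut (so a half turn about z gives the same grasp; the last joint's range is limited). The gripper opens to 85 mm and grips with 20 to 120 N. Pads are 22 mm wide; open, the fingers measure 114 mm over their backs; the gripper's body (76 mm by 85 mm) begins 54 mm behind the grasp point. The pads swing forward as they close: fully open they stand 13 mm farther back than shut.
Start: joints at [1.18, 0.087, 0.176, 1.66, 0, 1.571], TCP at [0.21, 0.509, 0.231] pointing down, gripper open.
Joint ranges: [-3.13, 3.13], [-0.85, 1.81], [-1.15, 1.24], [-2.2, 2.28], [-1.44, 1.52], [-3.14, 3.14]. Speed limits (rad/s): [2.22, 2.22, 2.57, 3.14, 3.14, 3.14].

## Interface

Orientations are given as a unit quaternion [w, x, y, z].
In Python, from rig import arm gives the robot as it stands.
- The arm moves only by the shell command python3 -m pendant 'ROWS' [FORCE]. ROWS is JSON, a list of rows, each an object with "travel": the shift along the tool's x, y, z in m, a list of three; "turn": the turn about the tool's z in degrees; "gripper": the closure in counts, from 0 (fully open) to 255 (shut). In form: [{"travel": [tx, ty, tz], "turn": turn, "gripper": gripper}, ...]. A call has 1 to 8 rows; each row shifts and turns the commanded pose from where the row before left it, along the tool's axes as they then stand; what a row does not reach is not made up. A row lasts 1/8 s, in which the tool goes at most 62.5 mm and 10.7 degrees, less where a joint would pass 70% of its speed; a pose out of reach is approached as far as the arm can. A call with a gripper value outside its range is refused whole. The fingers move at their own pace and stop on an object; FORCE is the grip in N (left out, the last holds). Time passes only in rows, so rows that do not move let the fingers close. It gives the time, the measured TCP pose, the force and the opening at its end, in the units of the state.
- arm.get_state(): the state, without advancing time (a new reading comes with each control period).
- arm.read_camera(name): name is "scene" or "top" or "wrist"; returns a dict with "color" (384x512x3 uint8, red, green, blue), "vertical_fov" (degrees; the focal length in pixels is half the picture's height over the tangent of half this angle, whatever the lens; pixels are square), "cx", "cy" (the principal point, pixels), "xyz" and "orientation" of the camera in the world; the wrist camera has in their place "hand_eye" (4x4, takes a point from camera to tool coordinates, whose origin is the TCP and whose axes are the flange's). Camera axes: x right, y up, looking along -z (the intrinsics and any distortion apply to the point x, -y, -z); pixel columns grow to the right and rows downward; lengths in m; the calibration is good to about 2 mm. A picture is of the moment at which its call begins: read the wrist's pose just before it. There is no depth.
- arm.finish_job(): hands the job in, once; it reports no verdict.
Trained networks look in a picture, given as the dict that the camera call returned (one of the last four; its "shot" number tells which), for a name from the list of things; names that differ only in an ending like _2 or _b are one class to them, and where a whole thing is asked for, a point or a joint stands for the part that bears it (a point fixed in the world has none). Each returns a list of dicts, best first, with "score" (0 to 1); they miss things now and then, are a little off and sometimes report something else, mostly with a low value. They report only what shows in the picture. A call takes as long as a camera call. They do not tell look-alikes from the thing itself.
- arm.spot_in(picture, thing): "location" ([x, y, z] in m, in world coordinates, good to about 4 mm: the middle of the surface that is visible of it).
- arm.regions_of(picture, thing): "region" (384x512 bool, what is visible of it).
The state is a dict: "time_s": time; "joint_pos": joint angles; "qd": joint speeds; "joint_torque": joint torques, N m; "position": TCP position; "ee_rot": TCP orientation; "ft_force": force on the tool from outside, world axes, zero at the start; "wrist_torque": the same for the moment, N m; "width": finger opening in m.
Only numpy, scipy, OpenCV 4.12 (cv2) and the standard library are available. Lean on these libraries where they do the work, as an engineer would, in place of code of your own. Each camera call takes 0.05 s, during which the arm holds its last target.

## Working session

There is one attempt and no reset: what is moved stays moved. The work goes in short steps, Python scripts to look and compute and a shell command to move; the robot and the scene stay as the last step left them, time stands still between calls to the robot, and variables do not carry over. Pictures are saved under pics/ and viewed, and the job is handed in when it is done.

```bash
mkdir -p pics; ls; python3 - <<'E'
from rig import arm
import cv2
s=arm.get_state(); print({k:(v if not hasattr(v,'tolist') else v) for k,v in s.items()})
for n in("scene","top","wrist"):
    p=arm.read_camera(n); cv2.imwrite(f"pics/a_{n}.png",p["color"][:,:,::-1])
    print(n,{k:v for k,v in p.items() if k!="color"})
    if n!="wrist":
        for t in("changeover","knob","gate"):
            for r in arm.spot_in(p,t): print(n,t,r)
E
```

```text
pics
{'time_s': 0.0, 'joint_pos': array([ 1.18000847e+00,  8.74345544e-02,  1.75130303e-01,  1.65984177e+00,
       -2.80974787e-05,  1.57080910e+00]), 'qd': array([ 0.0008384 , -0.00028379, -0.00031546,  0.00081703, -0.00024681,
       -0.0011899 ]), 'joint_torque': array([-2.67213136e-04, -5.20381594e+01,  4.64805651e+01,  1.62712787e-02,
        2.34259852e-05,  2.14556428e-05]), 'position': array([0.20941638, 0.50830055, 0.23059516]), 'ee_rot': array([-1.17237981e-04,  1.94159195e-01,  9.80969801e-01, -6.64734258e-04]), 'ft_force': array([-0.08393426,  0.09374545, -0.06086194]), 'wrist_torque': array([0.04118345, 0.02165283, 0.03264962]), 'width': 0.08584355777205449}
scene {'vertical_fov': 57.7362165715189, 'cx': 253.96095171087197, 'cy': 191.94770246614212, 'xyz': array([0.94760394, 0.51885369, 0.76156417]), 'orientation': array([0.30651073, 0.13591747, 0.37626234, 0.86371538]), 'shot': 1}
scene changeover {'location': [0.2547, -0.2333, 0.0818], 'score': 0.93}
scene changeover {'location': [0.5579, -0.1097, 0.0875], 'score': 0.74}
scene changeover {'location': [0.7928, 0.113, 0
[... 1375 characters left out ...]
location': [0.5435, -0.1443, 0.0895], 'score': 0.71}
top gate {'location': [0.5635, 0.177, 0.0897], 'score': 0.65}
top gate {'location': [0.2406, -0.2651, 0.0858], 'score': 0.56}
top gate {'location': [0.7704, 0.0894, 0.0903], 'score': 0.55}
wrist {'vertical_fov': 67.84735346940859, 'cx': 255.50684799151514, 'cy': 187.01744053510296, 'hand_eye': array([[-2.16882861e-04,  9.49251592e-01,  3.14517677e-01,
         8.07480251e-02],
       [ 9.99999692e-01,  4.42916088e-04, -6.47200530e-04,
        -6.86832610e-04],
       [-7.53661072e-04,  3.14517440e-01, -9.49251396e-01,
        -1.42948186e-01],
       [ 0.00000000e+00,  0.00000000e+00,  0.00000000e+00,
         1.00000000e+00]]), 'shot': 3}
```

View pics/a_scene.png

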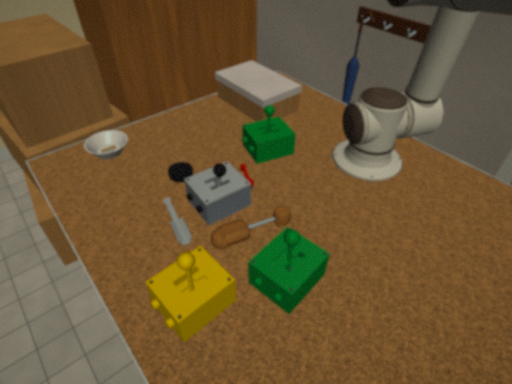

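View pics/a_top.png

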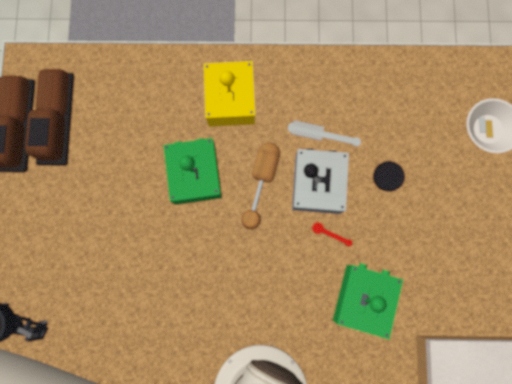

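Candidates, by top-camera pixel: grey box (321,180), yellow (230,92), green (193,170) and green (370,300). Only the grey box with the bright plate and black knob fits the description. Next I check it in a close crop.

```bash
python3 - <<'E'
from rig import arm
import cv2
for n,(x,y,w,h) in {"top":(280,130,85,95),"scene":(165,145,105,90)}.items():
    im=cv2.imread(f"pics/a_{n}.png")[y:y+h,x:x+w]
    cv2.imwrite(f"pics/crop_{n}.png",cv2.resize(im,None,fx=6,fy=6,interpolation=cv2.INTER_CUBIC))
E
```

```text
(no output)
```

View pics/crop_top.png

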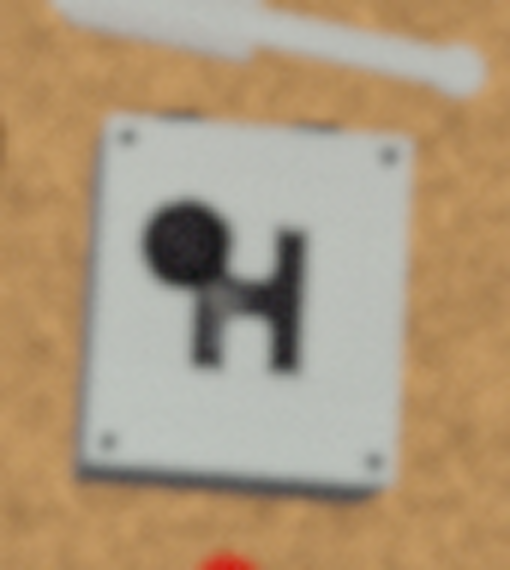

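View pics/crop_scene.png

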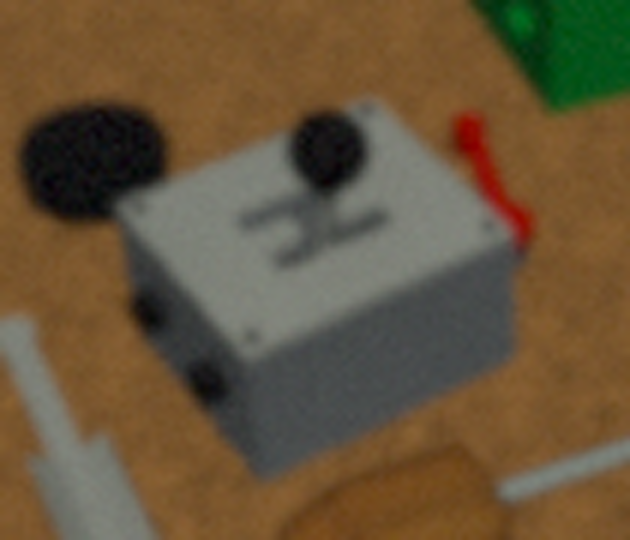

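```bash
cat > h.py <<'E'
import numpy as np
from scipy.spatial.transform import Rotation as R
from scipy.optimize import least_squares
def rot(q): return R.from_quat([q[1],q[2],q[3],q[0]]).as_matrix()
def proj(p,P):
    f=p["h"]/2/np.tan(np.radians(p["vertical_fov"])/2)
    c=(np.atleast_2d(P)-p["xyz"])@p["R"]
    return np.c_[p["cx"]+f*c[:,0]/-c[:,2],p["cy"]-f*c[:,1]/-c[:,2]]
def cam(p):
    q={k:p[k] for k in("vertical_fov","cx","cy")};q["h"]=384
    q["xyz"]=np.array(p["xyz"]);q["R"]=rot(p["orientation"]);return q
def wcam(p,st):
    q={k:p[k] for k in("vertical_fov","cx","cy")};q["h"]=384
    H=np.array(p["hand_eye"]);Rt=rot(st["ee_rot"])
    q["R"]=Rt@H[:3,:3];q["xyz"]=Rt@H[:3,3]+st["position"];return q
def box2w(b,P):
    c,s=np.cos(b[2]),np.sin(b[2]);P=np.atleast_2d(P)
    return np.c_[b[0]+c*P[:,0]-s*P[:,1],b[1]+s*P[:,0]+c*P[:,1],P[:,2]]
def knob(a,f): return np.array([.14*np.sin(f),-.14*np.sin(a)*np.cos(f),.022+.14*np.cos(a)*np.cos(f)])
C=np.array([[.075,.065,.088],[.075,-.065,.088],[-.075,-.065,.088],[-.075,.065,.088]])
E
python3 - <<'E'
from h import *
from rig import arm
ct=cam(arm.read_camera("top"));cs=cam(arm.read_camera("scene"))
t=np.array([[103,113],[413,135],[392,490],[80,468]])/6+[280,130]; kt=np.array([187,243])/6+[280,130]
# scene: camera at +x,+y: bottom corner = far-left(+,+), left=(+,-), top=(-,-), right=(-,+)
s=np.array([[253,362],[115,205],[370,97],[515,240]])/6+[165,145]; ks=np.array([328,152])/6+[165,145]
for mode in ("top","scene","both"):
    def res(v):
        W=box2w(v[:3],C);k=box2w(v[:3],knob(v[3],v[4]))
        r=[]
        if mode!="scene": r+=[(proj(ct,W)-t).ravel(),(proj(ct,k)-kt).ravel()]
        if mode!="top": r+=[(proj(cs,W)-s).ravel(),(proj(cs,k)-ks).ravel()]
        return np.concatenate(r)
    o=least_squares(res,[.54,-.148,0,0,0]);print(mode,o.x.round(4),np.round(res(o.x),1))
    print("knob",box2w(o.x,knob(*o.x[3:])).round(4))
E
```

```text
top [ 0.5399 -0.1492 -0.0676 -0.2429  0.0629] [ 0.4  0.6 -0.8  0.8 -0.1 -0.5  0.4 -0.8 -0.  -0. ]
knob [[ 0.551  -0.1163  0.1576]]
scene [ 0.5424 -0.1433 -0.0573 -0.2405  0.057 ] [-0.7 -0.1  0.   0.7  0.4  0.5  0.3 -1.  -0.   0. ]
knob [[ 0.5523 -0.1105  0.1577]]
both [ 0.5403 -0.1477 -0.0637 -0.2444  0.0608] [-0.3  0.6 -1.5  0.5 -0.6 -0.7 -0.1 -0.9 -0.7 -0.  -1.2 -1.4 -0.1 -0.5
  0.3 -0.4 -0.1 -2.  -0.5 -0.9]
knob [[ 0.551  -0.1145  0.1576]]
```

The crop confirms the grey box with the black knob: top (311,170), gate (321,178). The two-camera fit gives box (0.540,-0.148), yaw -0.064, lever a -0.244 and f +0.06. That puts the lever at the mouth of the first slot, which is consistent with the picture. I'll shut the fingers and move over the box at a safe height.

```bash
python3 -m pendant '[{"travel":[0,0,-0.02],"turn":-9.4,"gripper":255},{"travel":[0,0,0],"turn":-9.4,"gripper":255},{"travel":[-0.027,-0.0375,0],"turn":0,"gripper":255},{"travel":[-0.027,-0.0375,0],"turn":0,"gripper":255},{"travel":[-0.027,-0.0375,0],"turn":0,"gripper":255},{"travel":[-0.027,-0.0375,0],"turn":0,"gripper":255},{"travel":[-0.027,-0.0375,0],"turn":0,"gripper":255},{"travel":[-0.027,-0.0375,0],"turn":0,"gripper":255}]' 20
python3 -m pendant '[{"travel":[-0.027,-0.0375,0],"turn":0,"gripper":255},{"travel":[-0.027,-0.0375,0],"turn":0,"gripper":255},{"travel":[-0.027,-0.0375,0],"turn":0,"gripper":255},{"travel":[-0.027,-0.0375,0],"turn":0,"gripper":255},{"travel":[-0.027,-0.0375,0],"turn":0,"gripper":255},{"travel":[-0.027,-0.0375,0],"turn":0,"gripper":255},{"travel":[-0.027,-0.0375,0],"turn":0,"gripper":255},{"travel":[-0.027,-0.0375,0],"turn":0,"gripper":255}]'
```

```text
time_s: 1.55
position: [0.3577, 0.2725, 0.2514]
ee_rot: [0.0, 0.031, 1.0, 0.0]
ft_force: [0.8, 0.5, -0.8]
width: -0.0003
time_s: 2.55
position: [0.5545, -0.0406, 0.2514]
ee_rot: [0.0, 0.031, 1.0, 0.0]
ft_force: [0.4, 0.7, -0.1]
width: 0.0
```

```bash
python3 -m pendant '[{"travel":[0,0,0],"turn":0,"gripper":255},{"travel":[0,0,0],"turn":0,"gripper":255}]'; python3 - <<'E'
from h import *
from rig import arm
import cv2
for n in("wrist","top"):
    st=arm.get_state();p=arm.read_camera(n);cv2.imwrite(f"pics/b_{n}.png",p["color"][:,:,::-1])
    print(st["position"].round(4),st["ee_rot"].round(4))
    for t in("knob","changeover"):
        for r in arm.spot_in(p,t)[:4]:print(n,t,r)
    if n=="wrist":
        c=wcam(p,st);b=[.5403,-.1477,-.0637]
        print(proj(c,box2w(b,C)).round(0).tolist(),proj(c,box2w(b,knob(-.244,.061))))
E
```

```text
time_s: 2.8
position: [0.5536, -0.039, 0.2512]
ee_rot: [-0.0, 0.032, 1.0, 0.0]
ft_force: [0.4, -0.5, 0.9]
width: 0.0001
[ 0.5536 -0.039   0.2512] [-3.000e-04  3.160e-02  9.995e-01  1.000e-04]
wrist knob {'location': [0.5432, -0.1102, 0.1673], 'score': 0.97}
wrist knob {'location': [0.5641, 0.1713, 0.1547], 'score': 0.73}
wrist changeover {'location': [0.5365, -0.1431, 0.0848], 'score': 0.88}
wrist changeover {'location': [0.708, 0.1071, 0.0679], 'score': 0.81}
wrist changeover {'location': [0.5579, 0.1716, 0.0891], 'score': 0.63}
[[218.0, 226.0], [108.0, 226.0], [85.0, 92.0], [212.0, 92.0]] [[169.9555152  192.14869062]]
[ 0.5535 -0.0382  0.2517] [3.000e-04 3.070e-02 9.995e-01 0.000e+00]
top knob {'location': [0.239, -0.2633, 0.1741], 'score': 0.78}
top knob {'location': [0.5629, 0.1792, 0.1756], 'score': 0.75}
top knob {'location': [0.7799, 0.0877, 0.1749], 'score': 0.63}
top changeover {'location': [0.5553, 0.1726, 0.09], 'score': 0.94}
top changeover {'location': [0.2441, -0.2626, 0.0887], 'score': 0.82}
top changeover {'location': [0.771, 0.089, 0.0909], 'score': 0.71}
```

View pics/b_wrist.png

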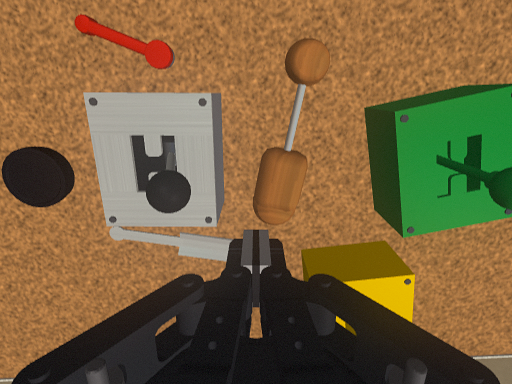

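```bash
python3 - <<'E'
import cv2
im=cv2.imread("pics/b_wrist.png")[80:240,75:235]
cv2.imwrite("pics/b_crop.png",cv2.resize(im,None,fx=3.75,fy=3.75,interpolation=cv2.INTER_CUBIC))
E
```

```text
(no output)
```

View pics/b_crop.png

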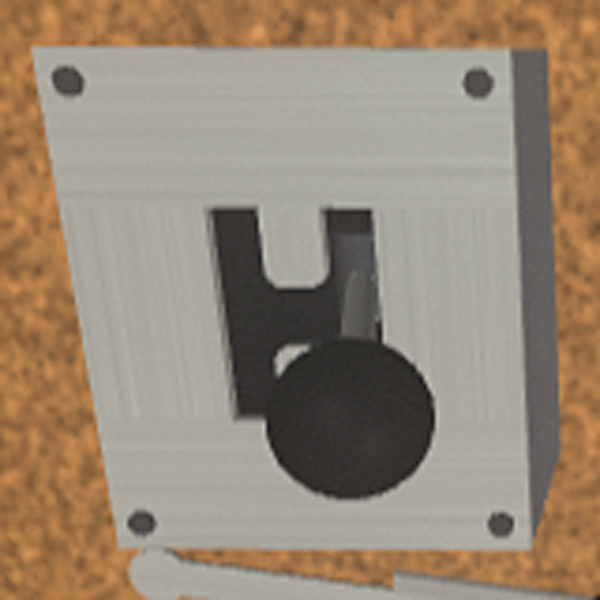

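```bash
cat > fit.py <<'E'
from h import *
def fitw(c,corn,k,x0=[.54,-.148,-.064,-.24,.06]):
    def res(v): return np.r_[(proj(c,box2w(v[:3],C))-corn).ravel(),(proj(c,box2w(v[:3],knob(v[3],v[4])))-k).ravel()]
    o=least_squares(res,x0);print(o.x.round(4),res(o.x).round(1),"knob",box2w(o.x,knob(*o.x[3:])).round(4));return o.x
def fitk(c,b,k,x0=[0,0]):
    o=least_squares(lambda v:(proj(c,box2w(b,knob(*v)))-k).ravel(),x0);print("a,f",o.x.round(3),"knob",box2w(b,knob(*o.x)).round(4));return o.x
E
python3 - <<'E'
from fit import *
from rig import arm
st=arm.get_state();c=wcam(arm.read_camera("wrist"),st)
s=lambda a:np.array(a)/3.75+[75,80]
fitw(c,s([[532,549],[118,549],[32,47],[513,49]]),s([350,417]))
E
```

```text
[ 0.5415 -0.1488 -0.068  -0.2451  0.0472] [-0.1  0.1  0.5 -0.5  0.2 -0.  -0.5  0.3  0.  -0. ] knob [[ 0.5504 -0.1154  0.1577]]
```

The wrist fit agrees well: box (0.5415,-0.1488), yaw -0.068, a -0.245, f +0.047, residuals under 0.5 px. The lever is just forward of the crossway centre. I'll come down in front of the knob.

```bash
python3 -m pendant '[{"travel":[-0.016,-0.026,0],"turn":0,"gripper":255},{"travel":[-0.016,-0.026,0],"turn":0,"gripper":255},{"travel":[-0.0146,-0.0246,0],"turn":0,"gripper":255},{"travel":[0,0,0],"turn":0,"gripper":255}]'
python3 - <<'E'
from h import *
from rig import arm
st=arm.get_state();t=np.array([.595,-.118,.145]);d=rot(st["ee_rot"]).T@(t-st["position"]);print(st["position"],d.round(4))
E
```

```text
time_s: 3.65
position: [0.5959, -0.1196, 0.2506]
ee_rot: [-0.0, 0.032, 0.999, -0.0]
ft_force: [-0.1, 0.3, -0.4]
width: 0.0002
[ 0.59592683 -0.11958096  0.25062407] [0.0009 0.0015 0.1056]
```

```bash
python3 -m pendant '[{"travel":[0,0,0.03],"turn":0,"gripper":255},{"travel":[0,0,0.03],"turn":0,"gripper":255},{"travel":[0,0,0.03],"turn":0,"gripper":255},{"travel":[0,0.0015,0.0155],"turn":0,"gripper":255},{"travel":[0,0,0],"turn":0,"gripper":255}]'
cat > shot.py <<'E'
import sys,cv2
from fit import *
from rig import arm
b=[.5415,-.1488,-.068]
st=arm.get_state();p=arm.read_camera("wrist");c=wcam(p,st)
cv2.imwrite("pics/%s.png"%sys.argv[1],p["color"][:,:,::-1])
print(st["position"].round(4),st["ft_force"].round(1),st["time_s"])
for r in arm.regions_of(p,"knob")[:2]:
    ys,xs=np.nonzero(r["region"]);(u,v),rad=cv2.minEnclosingCircle(np.c_[xs,ys].astype(np.float32))
    print(r["score"],"circle",u,v,rad,"n",len(xs),"fill",len(xs)/(np.pi*rad*rad)); fitk(c,b,[u,v])
E
python3 shot.py c1
```

```text
time_s: 4.28
position: [0.5951, -0.1163, 0.1453]
ee_rot: [-0.001, 0.031, 1.0, 0.0]
ft_force: [0.7, -0.4, -0.4]
width: 0.0001
[ 0.5951 -0.1163  0.1453] [ 0.7 -0.4 -0.4] 4.275
0.79 circle 245.76414489746094 164.58018493652344 50.13018035888672 n 5245 fill 0.6643502237140211
a,f [-0.221  0.017] knob [[ 0.5459 -0.1184  0.1586]]
0.62 circle 29.22602653503418 157.5 48.33653259277344 n 5526 fill 0.7528527159669868
a,f [0.881 0.073] knob [[ 0.5444 -0.257   0.1108]]
```

View pics/c1.png

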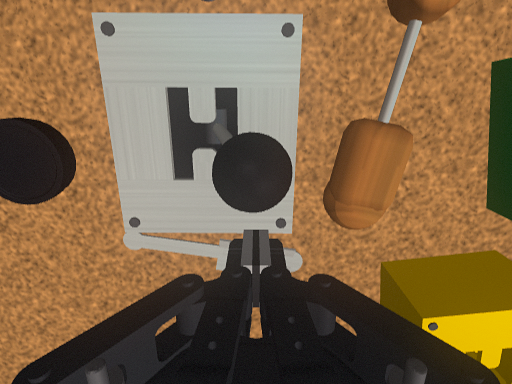

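```bash
python3 - <<'E'
from fit import *
from rig import arm
st=arm.get_state();c=wcam(arm.read_camera("wrist"),st);b=[.5415,-.1488,-.068]
fitk(c,b,[252,172]);R_=rot(st["ee_rot"]);P=st["position"]
for dx in(-.011,0,.006,.011):print(dx,proj(c,P+R_@[dx,0,0]),proj(c,P+R_@[dx,0.01,0]))
E
```

```text
a,f [-0.239  0.054] knob [[ 0.5512 -0.1162  0.1578]]
-0.011 [[256.55282076 260.37612566]] [[273.89176397 260.36484488]]
0 [[256.57104295 243.45896024]] [[274.28245906 243.44818764]]
0.006 [[256.58131624 233.92142113]] [[274.50272435 233.91094895]]
0.011 [[256.59006526 225.79897851]] [[274.69030842 225.78877008]]
```

```bash
python3 -m pendant '[{"travel":[0.006,0,0],"turn":0,"gripper":255},{"travel":[0.005,0,0],"turn":0,"gripper":255},{"travel":[0.003,0,0],"turn":0,"gripper":255},{"travel":[0.003,0,0],"turn":0,"gripper":255},{"travel":[0.002,0,0],"turn":0,"gripper":255},{"travel":[0,0,0],"turn":0,"gripper":255}]'
python3 shot.py c2
```

```text
time_s: 5.18
position: [0.5768, -0.1158, 0.146]
ee_rot: [0.0, 0.031, 1.0, -0.0]
ft_force: [1.8, -0.2, 1.5]
width: 0.0001
[ 0.5768 -0.1158  0.146 ] [ 1.8 -0.2  1.5] 5.175
0.64 circle 245.1858673095703 191.02879333496094 53.12293243408203 n 5040 fill 0.5684818229629326
a,f [-0.213 -0.02 ] knob [[ 0.5407 -0.1192  0.1588]]
```

View pics/c2.png

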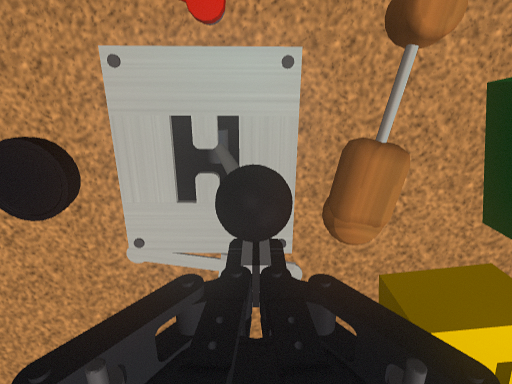

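```bash
python3 - <<'E'
from fit import *
from rig import arm
st=arm.get_state();c=wcam(arm.read_camera("wrist"),st);b=[.5415,-.1488,-.068]
fitk(c,b,[254,203])
t=box2w(b,[.025+.0,.075,.146])
print(st["position"])
E
```

```text
a,f [-0.244  0.027] knob [[ 0.5475 -0.1153  0.1578]]
[ 0.57681205 -0.1158246   0.14584873]
```

```bash
python3 -m pendant '[{"travel":[-0.012,0,0],"turn":0,"gripper":255},{"travel":[0,0.022,0],"turn":0,"gripper":255},{"travel":[0,0.024,0],"turn":0,"gripper":255},{"travel":[0,0,0],"turn":0,"gripper":255},{"travel":[0.02,0,0],"turn":0,"gripper":255},{"travel":[0.02,0,0],"turn":0,"gripper":255},{"travel":[0,0,0],"turn":0,"gripper":255}]'
python3 shot.py c3
```

```text
time_s: 6.2
position: [0.5511, -0.0681, 0.1461]
ee_rot: [0.0, 0.031, 1.0, -0.0]
ft_force: [0.5, 0.2, -0.1]
width: -0.0002
[ 0.5511 -0.0681  0.1461] [ 0.5  0.2 -0.1] 6.2
0.77 circle 161.5 232.5 58.450931549072266 n 4682 fill 0.4362130586096222
a,f [-0.235 -0.062] knob [[ 0.535  -0.1158  0.1579]]
```

View pics/c3.png

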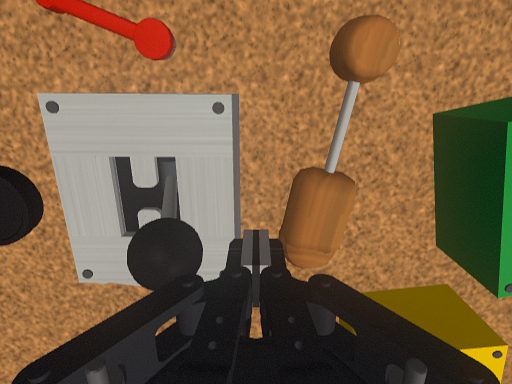

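```bash
python3 -m pendant '[{"travel":[0,-0.008,0],"turn":0,"gripper":255},{"travel":[0,-0.008,0],"turn":0,"gripper":255},{"travel":[0,-0.006,0],"turn":0,"gripper":255},{"travel":[0,-0.006,0],"turn":0,"gripper":255},{"travel":[0,-0.006,0],"turn":0,"gripper":255},{"travel":[0,-0.006,0],"turn":0,"gripper":255},{"travel":[0,0,0],"turn":0,"gripper":255}]'
python3 shot.py c4
```

```text
time_s: 7.18
position: [0.5491, -0.1086, 0.1457]
ee_rot: [-0.0, 0.032, 0.999, -0.0]
ft_force: [-0.2, 1.6, 1.4]
width: 0.0
[ 0.5491 -0.1086  0.1457] [-0.2  1.6  1.4] 7.175
0.56 circle 188.0 230.5 59.48329162597656 n 4271 fill 0.3842286214398821
a,f [-0.047 -0.08 ] knob [[ 0.5308 -0.1415  0.1614]]
```

View pics/c4.png

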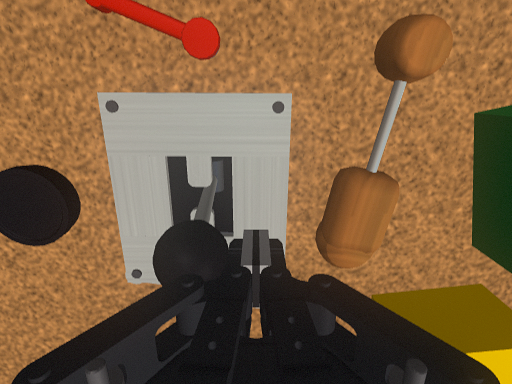

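```bash
python3 -m pendant '[{"travel":[0,-0.006,0],"turn":0,"gripper":255},{"travel":[0,-0.006,0],"turn":0,"gripper":255},{"travel":[0,-0.006,0],"turn":0,"gripper":255},{"travel":[0,-0.006,0],"turn":0,"gripper":255},{"travel":[0,-0.006,0],"turn":0,"gripper":255},{"travel":[0,-0.006,0],"turn":0,"gripper":255},{"travel":[0,-0.003,0],"turn":0,"gripper":255},{"travel":[0,0,0],"turn":0,"gripper":255}]'
python3 shot.py c5
```

```text
time_s: 8.28
position: [0.5466, -0.1472, 0.1456]
ee_rot: [-0.0, 0.032, 1.0, -0.0]
ft_force: [-0.6, -0.2, -0.7]
width: 0.0001
[ 0.5466 -0.1472  0.1456] [-0.6 -0.2 -0.7] 8.275
0.7 circle 205.0 234.0 63.031837463378906 n 4492 fill 0.3598901328646186
a,f [ 0.174 -0.059] knob [[ 0.5316 -0.1724  0.1597]]
```

View pics/c5.png

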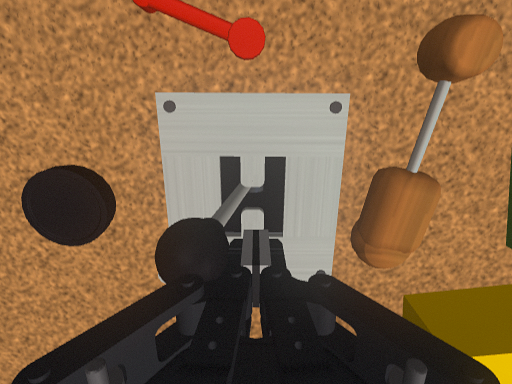

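```bash
python3 - <<'E'
from fit import *
from rig import arm
st=arm.get_state();c=wcam(arm.read_camera("wrist"),st);b=[.5415,-.1488,-.068]
fitk(c,b,[191.5,255])
E
```

```text
a,f [0.231 0.035] knob [[ 0.5442 -0.181   0.1582]]
```

```bash
python3 -m pendant '[{"travel":[0,-0.003,0],"turn":0,"gripper":255},{"travel":[0,0,0],"turn":0,"gripper":255}]'
python3 -m pendant '[{"travel":[0,0.012,0],"turn":0,"gripper":255},{"travel":[0.024,0,0],"turn":0,"gripper":255},{"travel":[0.024,0,0],"turn":0,"gripper":255},{"travel":[0,0,0],"turn":0,"gripper":255}]'
python3 shot.py c6
```

```text
time_s: 8.68
position: [0.5465, -0.15, 0.1457]
ee_rot: [-0.0, 0.031, 1.0, 0.0]
ft_force: [0.5, 1.4, -0.4]
width: -0.0001
time_s: 9.18
position: [0.4987, -0.1345, 0.1464]
ee_rot: [0.0, 0.031, 1.0, -0.0]
ft_force: [0.4, -0.5, 0.2]
width: -0.0
[ 0.4987 -0.1345  0.1464] [ 0.4 -0.5  0.2] 9.175
0.88 circle 193.0 285.5 57.60435104370117 n 565 fill 0.05419859126434358
a,f [ 0.17  -0.173] knob [[ 0.5159 -0.1704  0.1579]]
```

View pics/c6.png

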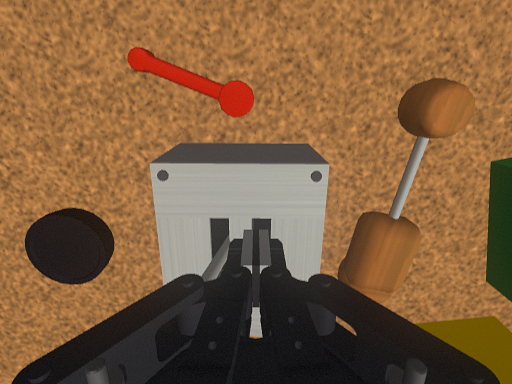

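```bash
python3 -m pendant '[{"travel":[0,-0.0235,0],"turn":0,"gripper":255},{"travel":[0,-0.0235,0],"turn":0,"gripper":255},{"travel":[0,0,0],"turn":0,"gripper":255}]'
python3 shot.py c7; python3 - <<'E'
from rig import arm
import cv2
for n in("top","scene"):
    p=arm.read_camera(n);x,y,w,h={"top":(280,130,85,95),"scene":(165,145,105,90)}[n]
    cv2.imwrite(f"pics/c7_{n}.png",cv2.resize(p["color"][y:y+h,x:x+w,::-1],None,fx=5,fy=5,interpolation=cv2.INTER_CUBIC))
E
```

```text
time_s: 9.65
position: [0.497, -0.1828, 0.1455]
ee_rot: [-0.0, 0.032, 0.999, -0.0]
ft_force: [0.2, 0.3, 0.2]
width: -0.0
[ 0.497  -0.1828  0.1455] [0.2 0.3 0.2] 9.65
0.57 circle 270.59686279296875 280.20941162109375 60.410377502441406 n 567 fill 0.04945498641940175
a,f [ 0.214 -0.185] knob [[ 0.5138 -0.1763  0.1565]]
```

View pics/c7_scene.png

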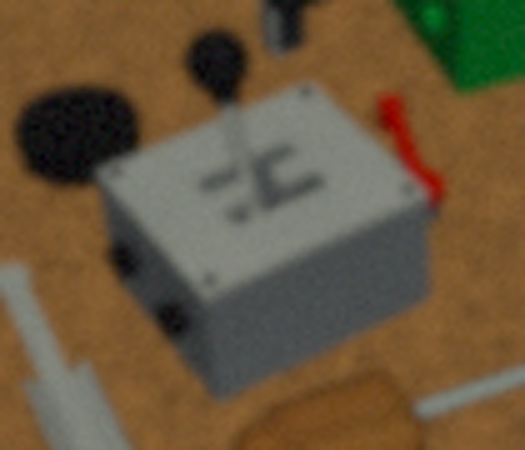

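View pics/c7_top.png

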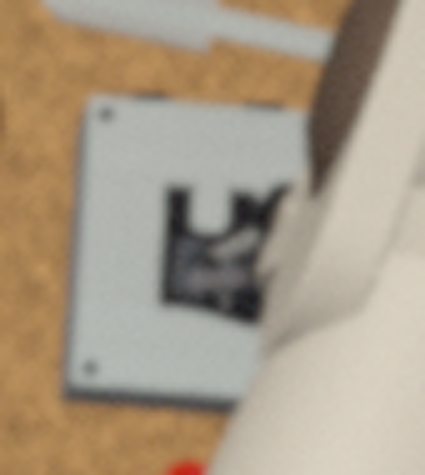

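```bash
python3 -m pendant '[{"travel":[-0.008,0.0015,0],"turn":0,"gripper":255},{"travel":[-0.008,0,0],"turn":0,"gripper":255},{"travel":[-0.006,0,0],"turn":0,"gripper":255},{"travel":[-0.006,0,0],"turn":0,"gripper":255},{"travel":[-0.006,0,0],"turn":0,"gripper":255},{"travel":[-0.006,0,0],"turn":0,"gripper":255},{"travel":[-0.006,0,0],"turn":0,"gripper":255},{"travel":[0,0,0],"turn":0,"gripper":255}]'
python3 -m pendant '[{"travel":[-0.005,0,0],"turn":0,"gripper":255},{"travel":[-0.004,0,0],"turn":0,"gripper":255},{"travel":[-0.003,0,0],"turn":0,"gripper":255},{"travel":[0,0,0],"turn":0,"gripper":255}]'
python3 shot.py c8; python3 - <<'E'
from rig import arm
import cv2
p=arm.read_camera("scene");x,y,w,h=(165,145,105,90)
cv2.imwrite("pics/c8_scene.png",cv2.resize(p["color"][y:y+h,x:x+w,::-1],None,fx=5,fy=5,interpolation=cv2.INTER_CUBIC))
E
```

```text
time_s: 10.85
position: [0.5428, -0.1833, 0.1455]
ee_rot: [-0.0, 0.031, 1.0, 0.0]
ft_force: [-1.1, 0.3, 0.6]
width: -0.0001
time_s: 11.35
position: [0.5546, -0.1841, 0.1457]
ee_rot: [-0.0, 0.031, 1.0, -0.0]
ft_force: [-1.2, -0.3, -0.2]
width: -0.0
[ 0.5546 -0.1841  0.1457] [-1.2 -0.3 -0.2] 11.35
0.61 circle 271.0 249.0 81.25279235839844 n 1026 fill 0.049467606571137517
a,f [0.194 0.08 ] knob [[ 0.5508 -0.1764  0.1589]]
```

View pics/c8_scene.png

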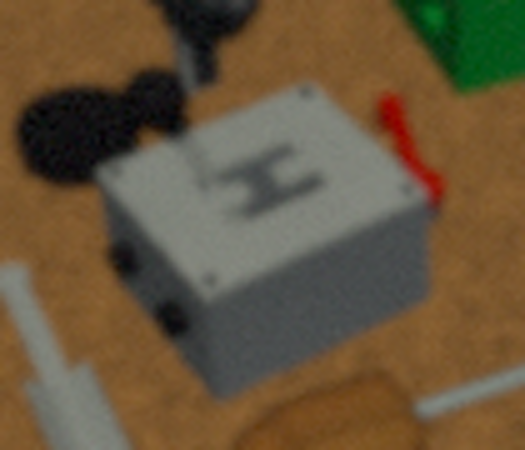

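Forward in the third slot, and the force is still only friction, so it isn't at the end yet. I'll continue in small steps until the stop is felt.

```bash
python3 -m pendant '[{"travel":[-0.002,0,0],"turn":0,"gripper":255},{"travel":[-0.002,0,0],"turn":0,"gripper":255},{"travel":[0,0,0],"turn":0,"gripper":255}]'
```

```text
time_s: 11.88
position: [0.5584, -0.1843, 0.1457]
ee_rot: [-0.0, 0.031, 1.0, 0.0]
ft_force: [-1.7, 0.3, -0.8]
width: 0.0
```

```bash
python3 -m pendant '[{"travel":[-0.0015,0,0],"turn":0,"gripper":255},{"travel":[0,0,0],"turn":0,"gripper":255}]'
```

```text
time_s: 12.12
position: [0.5596, -0.1843, 0.1455]
ee_rot: [-0.0, 0.031, 1.0, 0.0]
ft_force: [-2.6, 0.5, -1.4]
width: 0.0005
```

```bash
python3 -m pendant '[{"travel":[-0.001,0,0],"turn":0,"gripper":255},{"travel":[0,0,0],"turn":0,"gripper":255}]'
```

```text
time_s: 12.38
position: [0.5605, -0.1844, 0.1454]
ee_rot: [-0.001, 0.031, 1.0, 0.0]
ft_force: [-5.5, 1.1, -3.4]
width: -0.0003
```

```bash
python3 -m pendant '[{"travel":[-0.001,0,0],"turn":0,"gripper":255},{"travel":[0,0,0],"turn":0,"gripper":255}]'
```

```text
time_s: 12.62
position: [0.5611, -0.1844, 0.1453]
ee_rot: [-0.001, 0.031, 1.0, 0.0]
ft_force: [-6.8, 0.2, -2.3]
width: -0.0002
```

The stop is felt: the force rises to about 7 N at the expected position. I'll back off and lift, then look.

```bash
python3 -m pendant '[{"travel":[0.015,0,0],"turn":0,"gripper":255},{"travel":[0.02,0,0],"turn":0,"gripper":255},{"travel":[0,0,-0.03],"turn":0,"gripper":255},{"travel":[0,0,-0.04],"turn":0,"gripper":255},{"travel":[0,0,-0.04],"turn":0,"gripper":255},{"travel":[0,0,0],"turn":0,"gripper":255}]'
python3 -m pendant '[{"travel":[-0.01,0.03,0],"turn":0,"gripper":255},{"travel":[-0.015,0.04,0],"turn":0,"gripper":255},{"travel":[-0.015,0.04,0],"turn":0,"gripper":255},{"travel":[0,0.02,0],"turn":0,"gripper":255},{"travel":[0,0,0],"turn":0,"gripper":255}]'
python3 shot.py d1; python3 - <<'E'
from rig import arm
import cv2
p=arm.read_camera("top");x,y,w,h=(280,110,120,95)
cv2.imwrite("pics/d1_top.png",cv2.resize(p["color"][110:260,270:430,::-1],None,fx=4,fy=4,interpolation=cv2.INTER_CUBIC))
E
```

```text
time_s: 13.38
position: [0.5286, -0.1828, 0.2598]
ee_rot: [0.004, 0.031, 1.0, -0.001]
ft_force: [0.0, -0.5, -0.5]
width: -0.0001
time_s: 14.0
position: [0.575, -0.0541, 0.2554]
ee_rot: [-0.0, 0.03, 1.0, -0.0]
ft_force: [-0.2, -0.3, 0.2]
width: 0.0001
[ 0.575  -0.0541  0.2554] [-0.2 -0.3  0.2] 14.0
0.97 circle 481.5 156.0 34.04785919189453 n 632 fill 0.17353520179740728
a,f [-1.446  0.031] knob [[ 0.5553 -0.0106  0.0395]]
0.96 circle 141.5 181.5 55.3760871887207 n 2016 fill 0.2092647715206
a,f [0.024 0.147] knob [[ 0.5618 -0.1535  0.1604]]
```

View pics/d1.png

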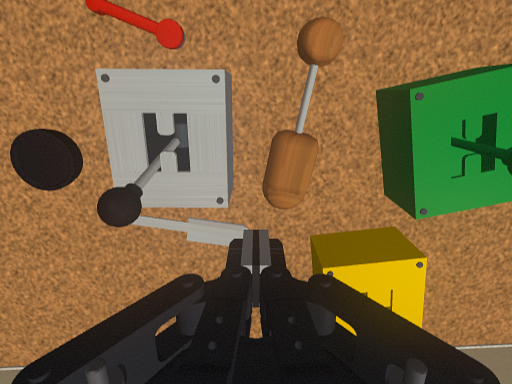

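View pics/d1_top.png

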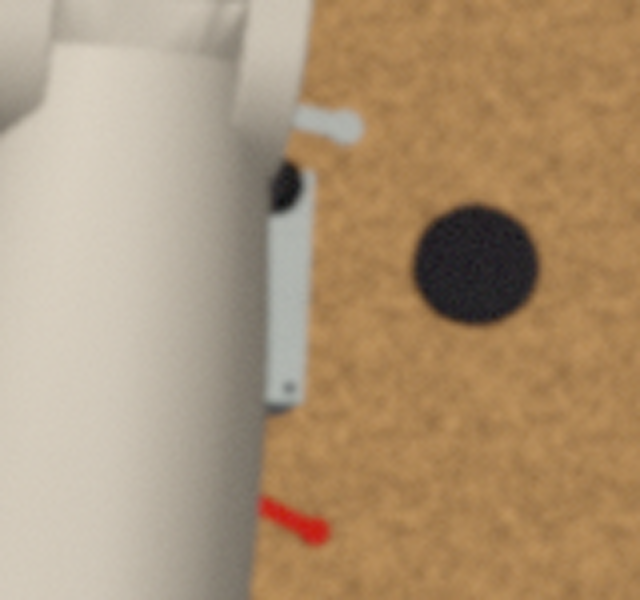

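```bash
python3 - <<'E'
from fit import *
from rig import arm
st=arm.get_state();c=wcam(arm.read_camera("wrist"),st);b=[.5415,-.1488,-.068]
fitk(c,b,[119.5,205.5],[.25,.3]); fitk(c,b,[120,204.5],[.25,.3])
im=__import__("cv2").imread("pics/d1.png")[60:240,85:245]
import cv2;cv2.imwrite("pics/d1_crop.png",cv2.resize(im,None,fx=3.3,fy=3.3,interpolation=cv2.INTER_CUBIC))
E
```

```text
a,f [0.256 0.346] knob [[ 0.5866 -0.1853  0.1494]]
a,f [0.248 0.336] knob [[ 0.5853 -0.1843  0.1501]]
```

View pics/d1_crop.png

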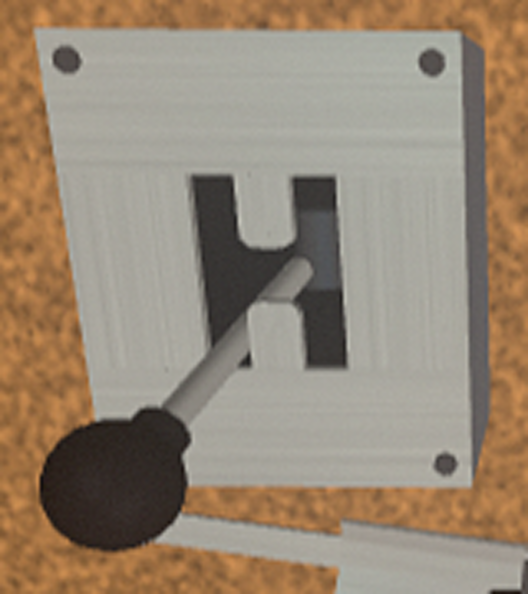

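```bash
python3 - <<'E'
from fit import *
from rig import arm
st=arm.get_state();c=wcam(arm.read_camera("wrist"),st);s=lambda a:np.array(a)/3.3+[85,60]
k=s([113,485]);fitk(c,[.5415,-.1488,-.068],k,[.25,.3])
# corners: far-left, near-right, near-left (far-right hidden)
q=s([[473,487],[36,29],[461,31]]);I=[0,2,3]
def res(v): return np.r_[(proj(c,box2w(v[:3],C[I]))-q).ravel(),proj(c,box2w(v[:3],knob(*v[3:])))[0]-k]
o=least_squares(res,[.5415,-.1488,-.068,.25,.35]);print(o.x.round(4),o.fun.round(1))
E
```

```text
a,f [0.268 0.361] knob [[ 0.5885 -0.1867  0.1483]]
[ 0.5405 -0.151  -0.0699  0.2475  0.3662] [ 0.  -0.3 -0.1 -0.   0.1  0.2  0.  -0. ]
```

The lever reads a ≈ +0.25 and f ≈ +0.36, which is fully home in the third slot. The gripper is clear of everything.

```bash
python3 - <<'E'
from rig import arm
print(arm.finish_job())
E
```

```text
the job is handed in; nothing more can be done
None
```

The lever is fully home in the third slot (far right), and the job is handed in at about 14 s of the 54 s allowed.

- **What I did:** I found the lever at the mouth of the first slot (far left). With the fingers shut, I pushed the knob lightly back to the crossway, across to the right, then forward until the stop was felt. The highest force I read was about 7 N. I kept the lever slightly forward of centre while crossing, and it never went towards the near right-hand slot. The gripper then backed off and lifted clear.
- **Last checks:** In the final wrist picture, lever_across came out at +0.25 to +0.27 and lever_fore at +0.36. The slot end is +0.36, and the position where the stop was felt agrees.
- **Shoe-care things:** The shoehorn, dauber, tin and shoe tree look to be lying as before. I judged that by eye and did not measure them.
- **Disagreements:**
    - My first pixel reading of the final knob centre gave lever_fore 0.34–0.35; a closer crop corrected it to 0.36.
    - The network's knob outlines were unreliable near the gripper, because it took the dark fingers for part of the knob. I used centres read by eye instead.
    - The top and scene cameras differed by about 6 mm on the box position, so I relied on the wrist-camera fit.

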